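# Snap the filter cover onto the air sampler

### The arm

A 6-joint arm with a two-finger parallel gripper is mounted at the origin on the work surface. World frame = base frame: x ahead of the robot, y to its left, z up, the work surface at z = 0. Lengths are in m, angles in rad, forces in N, time in s.
With the tool pointing down it reaches from about 0.2 to 0.875 m from the base axis. Payload 3.4 kg.
Tool frame: the origin (TCP) lies at the very end of the fingers, on their centre line; the grasp point (between the pads) lies 19 mm behind it (bot.hold_point_z is the distance from the TCP to the grasp point, in m); z points along the fingers, y is the direction in which the jaws open and shut (so a half turn about z gives the same grasp; the last joint's range is limited). The gripper opens to 94 mm and grips with 3 to 60 N. Pads are 16 mm wide; open, the fingers measure 119 mm over their backs; the gripper's body (75 mm by 177 mm) begins 78 mm behind the grasp point.
Start: joints at [1.115, 0.276, 1.505, -0, 1.361, -0.121], TCP at [0.189, 0.543, 0.205] pointing down, gripper open.
Joint ranges: [-2.89, 2.89], [-0.75, 2.08], [0.22, 2.7], [-1.18, 4.32], [0.11, 2.71], [-2.7, 2.7]. Speed limits (rad/s): [2.57, 2.57, 3.14, 3.14, 3.14, 3.14].

### API

Orientations are given as a unit quaternion [x, y, z, w].
In Python, from rig import bot gives the robot as it stands.
- The arm moves only by the shell command python3 -m creep 'ROWS'. ROWS is JSON, a list of rows, each an object of numbers: "x", "y", "z": the shift along the world's x, y, z in mm; "spin": the turn about the world's z in degrees; "gripper": the gripper command: -1 is fully open, 1 is shut, values between are in proportion. In form: [{"x": .., "y": .., "z": .., "spin": .., "gripper": ..}, ...]. A call has exactly 5 rows; each row shifts and turns the pose as measured when the row begins; what a row does not reach is not made up. A row lasts 1/8 s, in which the tool goes at most 62.5 mm and 10.7 degrees, less where a joint would pass 70% of its speed; a pose out of reach is approached as far as the arm can. A call is refused whole if a number of a shift passes 62.5 or a number of a turn 10.7, either way. A call with a gripper value outside its range is refused whole. The fingers move at their own pace and stop on an object; the grip force is fixed at half the most. Time passes only in rows, so rows that do not move let the fingers close, or fill a call up. It gives the time, the measured TCP pose, the force and the opening at its end, in the units of the state.
- bot.observe(): the state, without advancing time (a new reading comes with each control period).
- bot.read_camera(name): name is "scene" or "top" or "wrist"; returns a dict with "img" (480x640x3 uint8, red, green, blue), "z_map" (480x640 float32, m along the optical axis (not along the pixel's ray), 0 where there is no reading), "mtx" (3x3 intrinsics, pixels), "distortion" ([k1, k2, p1, p2, k3] as OpenCV has them; the pictures are not rectified), "world_from_camera" (4x4, takes a point from camera to world coordinates). Camera axes: x right, y up, looking along -z (the intrinsics and any distortion apply to the point x, -y, -z); pixel columns grow to the right and rows downward; lengths in m; the calibration is good to about 2 mm. A picture is of the moment at which its call begins.
- bot.job_done(): hands the job in, once; it reports no verdict.
Trained networks look in the newest picture that a camera, given by its name, has taken for a name from the list of things; names that differ only in an ending like _2 or _b are one class to them, and where a whole thing is asked for, a point or a joint stands for the part that bears it (a point fixed in the world has none). Each returns a list of dicts, best first, with "p" (0 to 1); they miss things now and then, are a little off and sometimes report something else, mostly with a low value. They report only what shows in the picture. A call takes as long as a camera call. They do not tell look-alikes from the thing itself.
- bot.boxes_of(query, camera): "box" ([centre column, centre row, width, height] in pixels, round what is visible of it).
- bot.tip_of(query, camera): "uv" ([column, row] in pixels: a listed point, or the origin of a listed thing).
The state is a dict: "t": time; "joints": joint angles; "joint_vel": joint speeds; "joint_efforts": joint torques, N m; "position": TCP position; "tool_rot": TCP orientation; "contact_force": force on the tool from outside, world axes, zero at the start; "ft_torque": the same for the moment, N m; "opening": opening from 0.0 (shut) to 1.0 (fully open).
Only numpy, scipy, OpenCV 4.12 (cv2) and the standard library are available. Lean on these libraries where they do the work, as an engineer would, in place of code of your own. Each camera call takes 0.05 s, during which the arm holds its last target.

### The job

The filter compartment of the air sampler on the bench stands open and its cover lies beside it. Put the cover back over the opening and press it down evenly until it has clicked in along all four edges and lies flat on the rim. Leave the other things on the bench where they are.

Things in the scene. Friction and masses are not known exactly. Their poses are not given: they have to be found in the camera images.
- opening (a point): Centre of the filter opening in the flat top of the air sampler, at rim height, 60 mm above the bench. The opening is 130 mm long (this point's x, the sampler's long direction) and 90 mm wide (y), z up; its edges are bevelled by 4 mm. In its two long walls, 54 mm either way from the middle, are four sprung steel clips, 10 mm below the rim; a white pleated filter lies below.
- sampler: Air sampler: white box fixed to the bench, 230 x 130 x 60 mm, dark display on its longer deck. Origin on the bench right below the centre of the opening; the box reaches 85 mm from it towards its -x, 145 mm towards +x (display end) and 65 mm to either side.
- cover_grip (a point): Centre of the upright grip bar on the loose white cover. Bar 70 mm long (this point's x, the cover's long direction), 14 mm thick (y), 28 mm high (z, up), standing in the middle of the cover's plate, whose top is 14 mm below this point and whose underside is 19 mm below. Cover fully home: plate underside on the rim, plate top 5 mm and this point 19 mm above the rim.
- cover: The loose white cover, about 0.12 kg: plate 144 x 104 x 5 mm with guide and snap tongues below that reach 19 mm under the plate's underside. Starts right way up, standing on its tongues. Origin at its centre, at the tongues' lowest level; x long, z up. It fits the opening either way round, centre over centre, with 1 mm play; tongues and bevel guide it in.
- cover_edge0 (a point): Middle of one short edge of the cover, on the plate's underside, 72 mm from its centre towards its +x. Laid on, the tongues rest on the clips and all edges stand about 9 mm above the rim. About 10 N pushed 10 to 20 mm in from a short edge's middle clicks that end home (7 to 12 N a long edge, about 20 N in the centre does all four); clicked edges stay down on the rim.
- cover_edge1 (a point): Middle of the other short edge of the cover, on the plate's underside, 72 mm from its centre towards its -x.
- cover_edge2 (a point): Middle of one long edge of the cover, on the plate's underside, 52 mm from its centre towards its +y.
- cover_edge3 (a point): Middle of the other long edge of the cover, on the plate's underside, 52 mm from its centre towards its -y.
- beaker_center (a point): Bystander: centre of a loose glass beaker, 76 mm in diameter, 95 mm high, standing on the bench to the left.
- bottle_center (a point): Bystander: centre of a loose amber bottle, 70 mm in diameter, 130 mm high, standing on the bench to the right.
- tipbox_center (a point): Bystander: centre of a loose white pipette-tip box, 85 x 125 x 50 mm, at the far side of the bench.
There are look-alikes about, which are no part of the job. Leave any red or turquoise look-alike of the cover alone.

How it is judged:
By the outcome, as a careful person would: the job done as asked, in the order asked, and still so for the second after the job is handed in, with the robot touching nothing.
It also fails if it takes over 69 s, if anything falls off the work surface, if the arm or the gripper's body presses on something with over 40 N, if the wrist force passes 120 N, or if a joint passes its speed limit or range.

## Working session

There is one attempt and no reset: what is moved stays moved. The work goes in short steps, Python scripts to look and compute and a shell command to move; the robot and the scene stay as the last step left them, time stands still between calls to the robot, and variables do not carry over. Pictures are saved under pics/ and viewed, and the job is handed in when it is done.

```bash
mkdir -p pics; ls; python3 - <<'E'
from rig import bot
import cv2
s=bot.observe();print(s)
for c in ("scene","top"):
    r=bot.read_camera(c); cv2.imwrite(f"pics/{c}0.png",r["img"][:,:,::-1])
    for q in ("opening","cover_grip","cover","sampler"):
        print(c,q,[(round(d["p"],2),[round(v) for v in d["uv"]]) for d in bot.tip_of(q,c)][:4])
E
```

```text
pics
{'t': 0.0, 'joints': array([ 1.11499872e+00,  2.76574180e-01,  1.50611085e+00, -9.40278630e-06,
        1.36065499e+00, -1.21018622e-01]), 'joint_vel': array([ 0.00103738, -0.00104602, -0.00028112, -0.00035485,  0.0007192 ,
       -0.00120187]), 'joint_efforts': array([-6.42131927e-04, -4.04566491e+01, -2.37228101e+01,  6.98920176e-02,
        3.44637211e-02, -1.28719007e-04]), 'position': array([0.18869775, 0.54257529, 0.20462547]), 'tool_rot': array([ 1.66607866e-01,  9.86022847e-01, -8.38903152e-04, -2.44090598e-04]), 'contact_force': array([ 0.39229335,  0.10944211, -0.31381205]), 'ft_torque': array([-0.04732835,  0.0555481 , -0.03096643]), 'opening': 0.9992061686812277}
scene opening [(0.91, [392, 196]), (0.62, [230, 248])]
scene cover_grip [(0.92, [292, 177]), (0.88, [247, 234]), (0.88, [183, 190]), (0.75, [265, 307])]
scene cover [(0.93, [267, 314]), (0.88, [296, 187]), (0.84, [186, 197]), (0.69, [250, 242])]
scene sampler [(0.76, [388, 211])]
top opening [(0.85, [220, 232])]
top cover_grip [(0.86, [383, 174]), (0.81, [373, 252]), (0.61, [426, 333]), (0.58, [302, 296])]
top cover [(0.96, [300, 297]), (0.77, [381, 176]), (0.72, [371, 250]), (0.58, [420, 327])]
top sampler [(0.74, [227, 235])]
```

View pics/scene0.png

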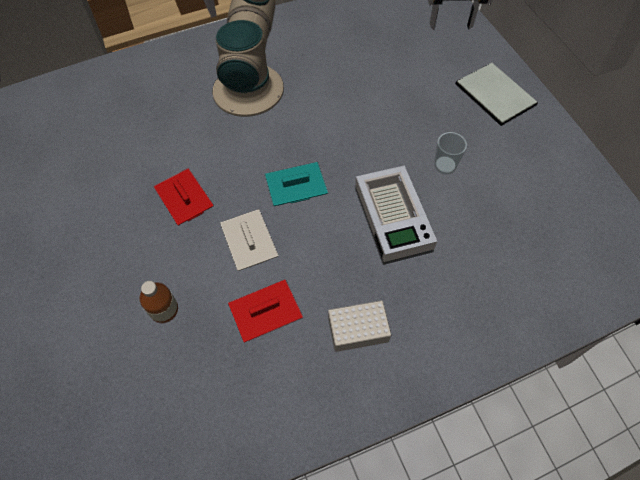

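View pics/top0.png

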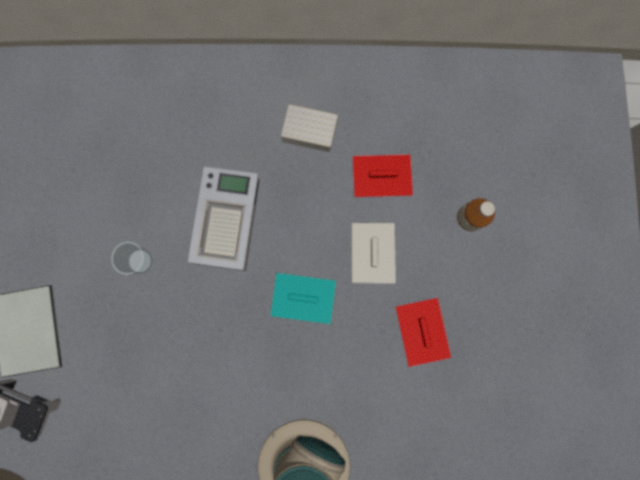

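The candidates for the cover in the top picture are white (373,252), turquoise (303,298), red (383,175) and red (424,332). Only the white one fits, since the red and turquoise ones are the named look-alikes. I'll confirm it in a crop and measure.

```bash
cat > h.py <<'E'
from rig import bot
import cv2, numpy as np
def cloud(r):
    z=r["z_map"]; h,w=z.shape
    u,v=np.meshgrid(np.arange(w),np.arange(h))
    p=cv2.undistortPoints(np.stack([u,v],-1).reshape(-1,1,2).astype(np.float64),r["mtx"],np.array(r["distortion"])).reshape(h,w,2)
    P=np.stack([p[...,0]*z,-p[...,1]*z,-z],-1)
    T=r["world_from_camera"]
    return P@T[:3,:3].T+T[:3,3]
def ray(r,uv,zw):
    p=cv2.undistortPoints(np.array(uv,float).reshape(-1,1,2),r["mtx"],np.array(r["distortion"])).reshape(-1,2)
    T=r["world_from_camera"]
    d=np.c_[p[:,0],-p[:,1],-np.ones(len(p))]@T[:3,:3].T
    return T[:3,3]+d*((zw-T[2,3])/d[:,2])[:,None]
def rect(P,m):
    q=P[m][:,:2].astype(np.float32)*1000
    return cv2.minAreaRect(q)
E
python3 - <<'E'
from h import *
r=bot.read_camera("top");P=cloud(r);im=r["img"]
cv2.imwrite("pics/crop1.png",cv2.resize(im[140:380,180:480,::-1],None,fx=2.5,fy=2.5,interpolation=cv2.INTER_CUBIC))
hsv=cv2.cvtColor(im,cv2.COLOR_RGB2HSV)
print("bench z",np.median(P[380:400,150:250,2]))
print("at grip",P[252,374],"plate",P[240,360],"rim",P[262,215],P[240,198], "cable",P[232,222])
def seg(m,seed):
    n,l=cv2.connectedComponents(m.astype(np.uint8));return l==l[seed]
sat=hsv[...,1]<60;br=hsv[...,2]>140
m=seg(br&(P[...,2]>0.008),(240,360)); print("cover",m.sum(),rect(P,m),"z",np.percentile(P[m][:,2],[5,50,95]))
m=seg((P[...,2]>0.045)&(np.abs(P[...,2]-.06)<.02),(240,198)); print("sampler",m.sum(),rect(P,m),np.percentile(P[m][:,2],[5,50,95]))
print("opening",ray(r,bot.tip_of("opening","top")[0]["uv"],.06))
for q,z in (("cover_grip",.038),("cover_edge0",.019),("cover_edge1",.019),("cover_edge2",.019),("cover_edge3",.019)):
  for d in bot.tip_of(q,"top"):
    print(q,round(d["p"],2),np.round(d["uv"]),ray(r,d["uv"],z).round(4))
E
```

```text
bench z 0.0005574798038586737
at grip [ 0.49716841 -0.16007595  0.05106582] plate [ 0.52818805 -0.12979193  0.02582004] rim [0.46934967 0.21081446 0.05714548] [0.52003817 0.25192917 0.06062755] cable [0.54314843 0.20092766 0.03307322]
cover 2538 ((486.08233642578125, -106.4676513671875), (159.7171630859375, 239.5044708251953), 13.185959815979004) z [0.02000651 0.02424729 0.04991386]
sampler 3433 ((575.9630126953125, 195.7152099609375), (132.30738830566406, 231.15463256835938), 82.85078430175781) [0.05369109 0.06004004 0.06483711]
opening [[0.53861019 0.19864376 0.06      ]]
cover_grip 0.87 [426. 333.] [[ 0.3103 -0.2814  0.038 ]]
cover_grip 0.72 [379. 173.] [[ 0.6913 -0.176   0.038 ]]
cover_grip 0.72 [301. 296.] [[0.3927 0.0092 0.038 ]]
cover_grip 0.56 [372. 254.] [[ 0.4941 -0.1567  0.038 ]]
cover_edge0 0.95 [375. 222.] [[ 0.5731 -0.1678  0.019 ]]
cover_edge0 0.91 [384. 157.] [[ 0.736  -0.1898  0.019 ]]
cover_edge0 0.91 [273. 293.] [[0.4007 0.0767 0.019 ]]
cover_edge0 0.89 [403. 335.] [[ 0.3046 -0.2325  0.019 ]]
cover_edge0 0.88 [305. 273.] [[0.4478 0.0016 0.019 ]]
cover_edge0 0.87 [3
[... 2589 characters left out ...]
 [[ 0.3046 -0.2325  0.019 ]]
cover_edge3 0.88 [305. 273.] [[0.4478 0.0016 0.019 ]]
cover_edge3 0.87 [331. 300.] [[ 0.3846 -0.0618  0.019 ]]
cover_edge3 0.78 [351. 251.] [[ 0.5019 -0.1087  0.019 ]]
cover_edge3 0.75 [411. 172.] [[ 0.6989 -0.258   0.019 ]]
cover_edge3 0.73 [356. 179.] [[ 0.6795 -0.1206  0.019 ]]
cover_edge3 0.7 [428. 364.] [[ 0.2368 -0.2899  0.019 ]]
cover_edge3 0.7 [447. 329.] [[ 0.3187 -0.3381  0.019 ]]
cover_edge3 0.7 [300. 322.] [[0.332 0.013 0.019]]
cover_edge3 0.68 [415. 301.] [[ 0.3848 -0.261   0.019 ]]
cover_edge3 0.64 [384. 196.] [[ 0.6377 -0.189   0.019 ]]
cover_edge3 0.63 [370. 283.] [[ 0.4254 -0.1538  0.019 ]]
cover_edge3 0.58 [394. 257.] [[ 0.4891 -0.2116  0.019 ]]
```

View pics/crop1.png

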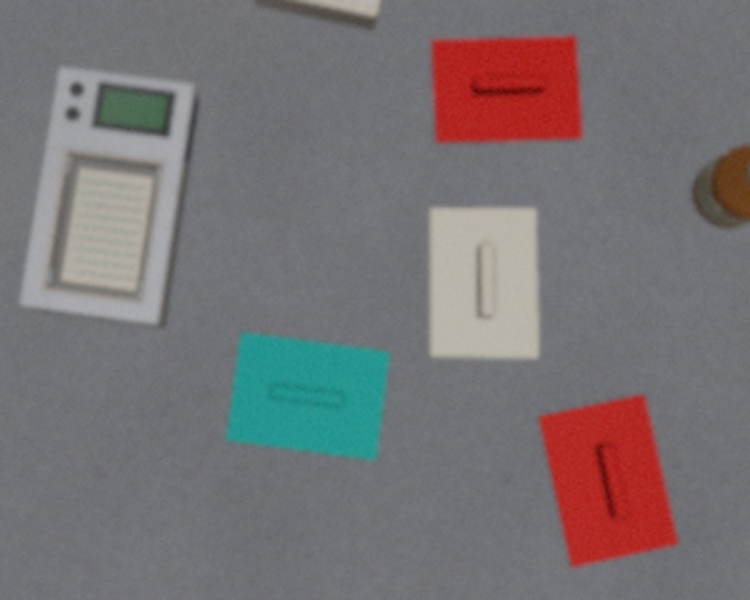

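The crop confirms it: the white cover is at full-picture (373,252) and the opening of the white sampler at (222,232). I'll go over the sampler first for a close look with the wrist camera.

```bash
python3 -m creep '[{"x":40,"y":-38,"z":8,"spin":2.5,"gripper":-1},{"x":40,"y":-38,"z":8,"spin":2.5,"gripper":-1},{"x":40,"y":-38,"z":8,"spin":2.5,"gripper":-1},{"x":40,"y":-38,"z":8,"spin":2.5,"gripper":-1},{"x":40,"y":-38,"z":8,"spin":2.5,"gripper":-1}]'
```

```text
t: 1.48
position: [0.3913, 0.3504, 0.246]
tool_rot: [0.05, 0.999, 0.001, 0.0]
contact_force: [0.2, 0.8, 0.1]
opening: 1.002
```

```bash
python3 -m creep '[{"x":40,"y":-38,"z":8,"spin":0,"gripper":-1},{"x":40,"y":-38,"z":8,"spin":0,"gripper":-1},{"x":40,"y":-38,"z":8,"spin":0,"gripper":-1},{"x":30,"y":-38,"z":0,"spin":0,"gripper":-1},{"x":0,"y":0,"z":0,"spin":0,"gripper":-1}]'
python3 - <<'E'
from h import *
r=bot.read_camera("wrist");cv2.imwrite("pics/w1.png",r["img"][:,:,::-1]);print(r["world_from_camera"].round(3),r["mtx"],r["distortion"])
for d in bot.tip_of("opening","wrist"): print(d["p"],d["uv"],ray(r,d["uv"],.06))
E
```

```text
t: 2.1
position: [0.5489, 0.1901, 0.2717]
tool_rot: [0.053, 0.999, 0.001, 0.002]
contact_force: [-0.8, 0.3, 0.2]
opening: 1.0
[[ 0.106 -0.955 -0.276  0.468]
 [ 0.994  0.103  0.027  0.198]
 [ 0.003 -0.277  0.961  0.451]
 [ 0.     0.     0.     1.   ]] [[348.84834906   0.         322.51088214]
 [  0.         348.84834906 239.39681296]
 [  0.           0.           1.        ]] [0.00507358 0.         0.         0.         0.        ]
0.79 [329.7, 211.7] [[0.54831278 0.19843129 0.06      ]]
```

View pics/w1.png

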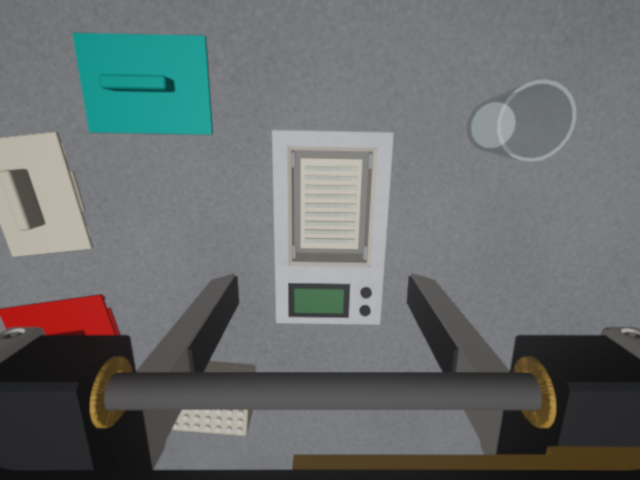

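```bash
cat >> h.py <<'E'
def ortho(r,x0,x1,y0,y1,z,s=0.5):
    # row down = decreasing x ; col right = decreasing y ; s mm/px
    xs=np.arange(x1,x0,-s/1000);ys=np.arange(y1,y0,-s/1000)
    X,Y=np.meshgrid(xs,ys,indexing='ij')
    T=np.linalg.inv(r["world_from_camera"])
    p=np.stack([X,Y,np.full_like(X,z)],-1).reshape(-1,3)@T[:3,:3].T+T[:3,3]
    p=p*[1,-1,-1]
    uv,_=cv2.projectPoints(p.reshape(-1,1,3),np.zeros(3),np.zeros(3),r["mtx"],np.array(r["distortion"]))
    uv=uv.reshape(*X.shape,2).astype(np.float32)
    return cv2.remap(r["img"],uv[...,0],uv[...,1],cv2.INTER_CUBIC)
E
python3 - <<'E'
from h import *
r=bot.read_camera("wrist")
o=ortho(r,.44,.71,.11,.29,.06,.4)
cv2.imwrite("pics/o1.png",cv2.resize(o[:,:,::-1],None,fx=0.85,fy=0.85)if 0 else o[:,:,::-1][:600]);print(o.shape)
c=[(273,130),(393,132),(381,324),(277,323)];P=ray(r,c,.06)[:,:2]*1000
print(P.round(1),P.mean(0), cv2.minAreaRect(P.astype(np.float32)))
c=[(289,148),(376,148),(370,266),(289,265)];P=ray(r,c,.06)[:,:2]*1000
print(P.round(1),P.mean(0), cv2.minAreaRect(P.astype(np.float32)))
E
```

```text
(675, 450, 3)
[[451.3 149.6]
 [466.5 277.3]
 [695.4 251.4]
 [680.3 121.9]] [573.39124119 200.06979002] ((573.2894287109375, 200.0150146484375), (130.42767333984375, 230.7372589111328), 83.35206604003906)
[[471.5 164.2]
 [481.2 258.2]
 [616.7 242.8]
 [605.3 146.8]] [543.68039109 202.99919349] ((543.3126831054688, 202.78866577148438), (96.66409301757812, 136.3170928955078), 83.25871276855469)
```

```bash
python3 -c "
import cv2;i=cv2.imread('pics/o1.png');print(i.shape)"
```

```text
(600, 450, 3)
```

View pics/o1.png

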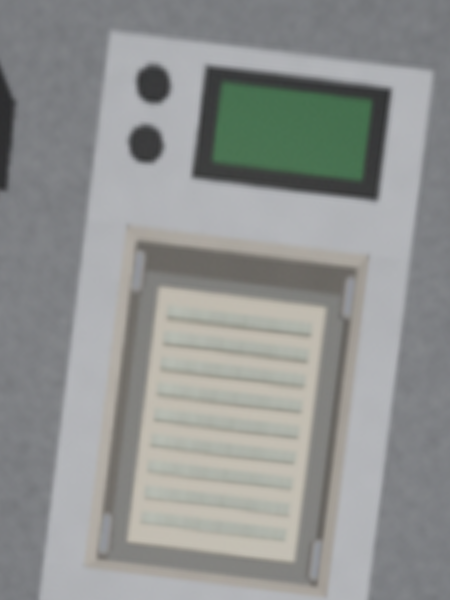

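Opening from the wrist picture is about (543.5, 203), long axis at −6.7°. The box fit of 130.4 x 230.7 mm matches. Next is the cover.

```bash
python3 -m creep '[{"x":-8,"y":-58,"z":0,"spin":0,"gripper":-1},{"x":-8,"y":-58,"z":0,"spin":0,"gripper":-1},{"x":-8,"y":-58,"z":0,"spin":0,"gripper":-1},{"x":-8,"y":-58,"z":0,"spin":0,"gripper":-1},{"x":-8,"y":-58,"z":0,"spin":0,"gripper":-1}]'
python3 -m creep '[{"x":-8,"y":-50,"z":0,"spin":2,"gripper":-1},{"x":0,"y":0,"z":-5,"spin":2,"gripper":-1},{"x":0,"y":0,"z":-5,"spin":2,"gripper":-1},{"x":0,"y":0,"z":0,"spin":0,"gripper":-1},{"x":0,"y":0,"z":0,"spin":0,"gripper":-1}]'
python3 - <<'E'
from h import *
r=bot.read_camera("wrist");cv2.imwrite("pics/w2.png",r["img"][:,:,::-1])
for q,z in (("cover_grip",.038),("cover",.0)):
  for d in bot.tip_of(q,"wrist"): print(q,d["p"],d["uv"],ray(r,d["uv"],z))
E
```

```text
t: 2.88
position: [0.502, -0.0914, 0.2727]
tool_rot: [0.04, 0.999, 0.004, 0.003]
contact_force: [-0.4, -0.6, 0.9]
opening: 0.996
t: 3.5
position: [0.4925, -0.1393, 0.2633]
tool_rot: [-0.016, 1.0, 0.004, 0.003]
contact_force: [-0.5, 0.9, 0.5]
opening: 0.999
cover_grip 0.93 [454.3, 120.3] [[0.38741817 0.0038488  0.038     ]]
cover_grip 0.89 [301.5, 214.7] [[ 0.49849779 -0.16251979  0.038     ]]
cover_grip 0.69 [281.5, 355.5] [[ 0.69105623 -0.18620805  0.038     ]]
cover 0.74 [444.7, 124.8] [[0.39071789 0.0068269  0.        ]]
cover 0.71 [609.0, 268.7] [[0.56900561 0.25445134 0.        ]]
cover 0.63 [303.9, 207.6] [[ 0.49733387 -0.16133953  0.        ]]
cover 0.62 [202.0, 41.6] [[ 0.31081481 -0.27953449  0.        ]]
cover 0.6 [284.3, 340.4] [[ 6.92235963e-01 -1.86162622e-01  5.55111512e-17]]
```

View pics/w2.png

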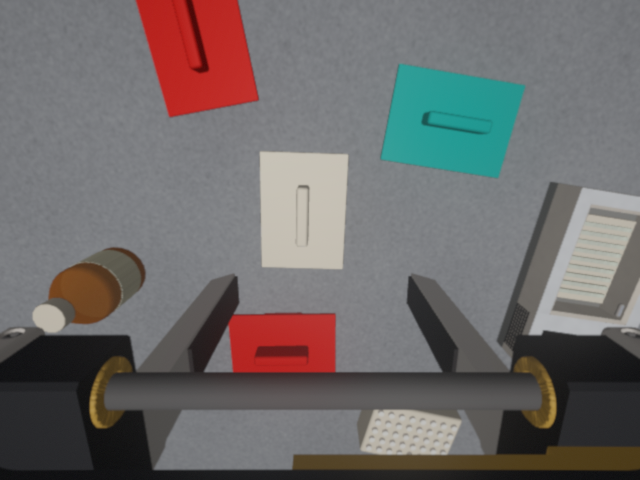

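```bash
python3 - <<'E'
from h import *
r=bot.read_camera("wrist")
o=ortho(r,.40,.60,-.25,-.07,.024,.4)
hsv=cv2.cvtColor(o,cv2.COLOR_RGB2HSV);m=((hsv[...,2]>140)&(hsv[...,1]<60)).astype(np.uint8)
m=cv2.morphologyEx(m,cv2.MORPH_OPEN,np.ones((25,25)))
ct=max(cv2.findContours(m,0,1)[0],key=cv2.contourArea)
(c,row),wh,a=cv2.minAreaRect(ct);print("centre",600-row*.4,-70-c*.4,"size",np.array(wh)*.4,"ang",a)
o=ortho(r,.40,.60,-.25,-.07,.052,.4); cv2.imwrite("pics/o2.png",o[:,:,::-1])
s=bot.observe();q=s["tool_rot"];from scipy.spatial.transform import Rotation as R
print(R.from_quat(q).as_matrix().round(3),s["position"])
E
```

```text
centre 499.20001220703125 -161.8 size [144.79997559 105.19997559] ang 90.0
[[-0.999 -0.032  0.006]
 [-0.032  0.999  0.008]
 [-0.006  0.008 -1.   ]] [ 0.49249162 -0.14003908  0.26322531]
```

View pics/o2.png

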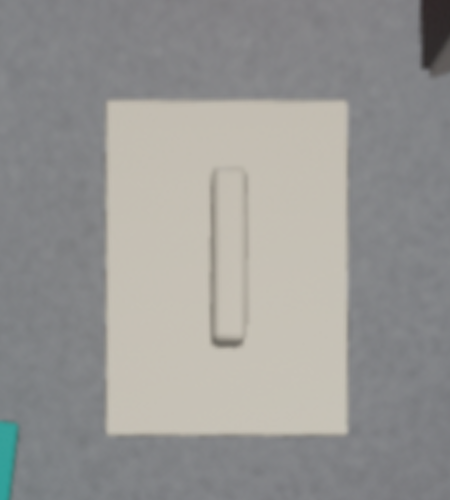

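```bash
python3 -m creep '[{"x":3,"y":-11,"z":-40,"spin":-1,"gripper":-1},{"x":3,"y":-11,"z":-50,"spin":-0.8,"gripper":-1},{"x":0,"y":0,"z":-50,"spin":0,"gripper":-1},{"x":0,"y":0,"z":-25,"spin":0,"gripper":-1},{"x":0,"y":0,"z":0,"spin":0,"gripper":-1}]'
```

```text
t: 4.32
position: [0.5005, -0.1627, 0.0959]
tool_rot: [-0.0, 1.0, 0.003, 0.006]
contact_force: [0.5, 0.3, 0.7]
opening: 1.002
```

```bash
python3 -m creep '[{"x":-1,"y":1,"z":-30,"spin":0,"gripper":-1},{"x":0,"y":0,"z":-26,"spin":0,"gripper":-1},{"x":0,"y":0,"z":-11,"spin":0,"gripper":-1},{"x":0,"y":0,"z":0,"spin":0,"gripper":-1},{"x":0,"y":0,"z":0,"spin":0,"gripper":-1}]'
```

```text
t: 4.95
position: [0.5056, -0.1642, 0.034]
tool_rot: [-0.001, 1.0, -0.0, 0.012]
contact_force: [-0.4, 0.1, -0.1]
opening: 0.998
```

```bash
python3 -m creep '[{"x":-4,"y":1,"z":-3,"spin":0,"gripper":-1},{"x":-3,"y":1,"z":-3,"spin":0,"gripper":-1},{"x":0,"y":0,"z":0,"spin":0,"gripper":-1},{"x":0,"y":0,"z":0,"spin":0,"gripper":-1},{"x":0,"y":0,"z":0,"spin":0,"gripper":-1}]'
python3 - <<'E'
from h import *
from scipy.spatial.transform import Rotation as R
s=bot.observe();print(R.from_quat(s["tool_rot"]).as_matrix().round(4),s["position"])
E
```

```text
t: 5.58
position: [0.4992, -0.1626, 0.0297]
tool_rot: [-0.001, 1.0, -0.001, 0.014]
contact_force: [-0.6, 0.2, 1.0]
opening: 1.001
[[-0.9996 -0.0012  0.0275]
 [-0.0013  1.     -0.0022]
 [-0.0275 -0.0023 -0.9996]] [ 0.49918089 -0.16264142  0.02968518]
```

```bash
python3 -m creep '[{"x":0,"y":0,"z":0,"spin":0,"gripper":1},{"x":0,"y":0,"z":0,"spin":0,"gripper":1},{"x":0,"y":0,"z":0,"spin":0,"gripper":1},{"x":0,"y":0,"z":0,"spin":0,"gripper":1},{"x":0,"y":0,"z":0,"spin":0,"gripper":1}]'
```

```text
t: 6.2
position: [0.4994, -0.1627, 0.0296]
tool_rot: [-0.001, 1.0, -0.001, 0.014]
contact_force: [0.0, 0.4, -0.3]
opening: 0.502
```

```bash
python3 -m creep '[{"x":0,"y":0,"z":0,"spin":0,"gripper":1},{"x":0,"y":0,"z":0,"spin":0,"gripper":1},{"x":0,"y":0,"z":0,"spin":0,"gripper":1},{"x":0,"y":0,"z":0,"spin":0,"gripper":1},{"x":0,"y":0,"z":0,"spin":0,"gripper":1}]'
python3 -m creep '[{"x":0,"y":0,"z":0,"spin":0,"gripper":1},{"x":0,"y":0,"z":10,"spin":0,"gripper":1},{"x":0,"y":0,"z":25,"spin":0,"gripper":1},{"x":0,"y":0,"z":30,"spin":0,"gripper":1},{"x":0,"y":0,"z":30,"spin":0,"gripper":1}]'
```

```text
t: 6.82
position: [0.4994, -0.1626, 0.0296]
tool_rot: [-0.001, 1.0, -0.001, 0.014]
contact_force: [-0.1, -0.4, -0.3]
opening: 0.147
t: 7.45
position: [0.4969, -0.1616, 0.126]
tool_rot: [-0.001, 1.0, 0.0, 0.011]
contact_force: [-0.0, -0.3, -0.5]
opening: 0.146
```

```bash
python3 -m creep '[{"x":6,"y":30,"z":20,"spin":-1.3,"gripper":1},{"x":6,"y":52,"z":10,"spin":-1.3,"gripper":1},{"x":6,"y":52,"z":0,"spin":-1.3,"gripper":1},{"x":6,"y":52,"z":0,"spin":-1.3,"gripper":1},{"x":6,"y":52,"z":0,"spin":-1.3,"gripper":1}]'
python3 -m creep '[{"x":6,"y":52,"z":0,"spin":0,"gripper":1},{"x":6,"y":45,"z":0,"spin":0,"gripper":1},{"x":4,"y":25,"z":0,"spin":0,"gripper":1},{"x":0,"y":0,"z":0,"spin":0,"gripper":1},{"x":0,"y":0,"z":0,"spin":0,"gripper":1}]'
python3 - <<'E'
from h import *
from scipy.spatial.transform import Rotation as R
s=bot.observe();print(R.from_quat(s["tool_rot"]).as_matrix().round(4),s["position"])
r=bot.read_camera("wrist");cv2.imwrite("pics/w3.png",r["img"][:,:,::-1])
E
```

```text
t: 8.07
position: [0.53, 0.0783, 0.1638]
tool_rot: [0.062, 0.998, -0.002, 0.017]
contact_force: [1.3, -0.2, -1.5]
opening: 0.147
t: 8.7
position: [0.5454, 0.2074, 0.1663]
tool_rot: [0.059, 0.998, -0.002, 0.018]
contact_force: [0.1, -1.1, -0.3]
opening: 0.145
[[-0.9924  0.118   0.0353]
 [ 0.1179  0.993  -0.0069]
 [-0.0358 -0.0027 -0.9994]] [0.54538962 0.2074414  0.16625133]
```

View pics/w3.png

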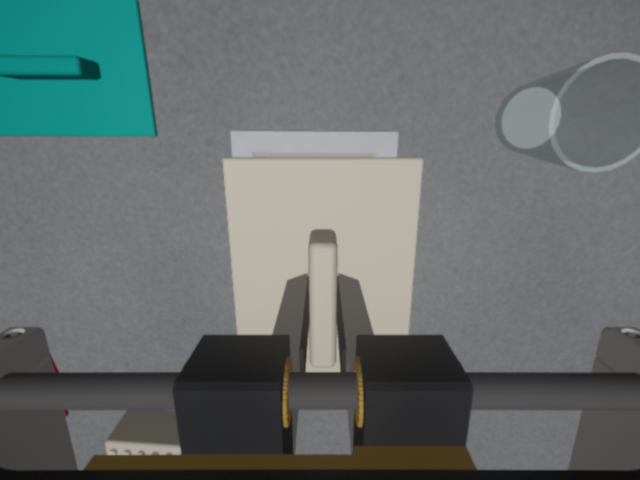

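```bash
python3 - <<'E'
from h import *
r=bot.read_camera("wrist")
zt=bot.observe()["position"][2]-.0296+.024
P=ray(r,[(224,158.5),(421.5,158.5),(236,335),(410.5,335)],zt)[:,:2]*1000
print(P.round(1)); a=np.radians(-6.75);d=np.array([np.cos(a),np.sin(a)])
print("width",np.linalg.norm(P[1]-P[0]),"centre from edge",P[:2].mean(0)+72*d, "front edge dir",P[1]-P[0])
s=ray(r,[(231,131.5),(397.5,131.5)],.06)[:,:2]*1000
print("sampler front corners",s.round(1),"-> opening",s.mean(0)+85*d, np.linalg.norm(s[1]-s[0]))
E
```

```text
[[468.4 165.4]
 [480.4 265.5]
 [571.4 151.2]
 [583.8 255.5]]
width 100.8584151771532 centre from edge [545.88450458 206.9607267 ] front edge dir [ 12.00580208 100.14130331]
sampler front corners [[454.1 146.1]
 [469.5 274.1]] -> opening [546.21090218 200.11319538] 128.98768923776035
```

```bash
python3 - <<'E'
from h import *
r=bot.read_camera("wrist");P=cloud(r)
for reg in ((165,330,245,275),(165,330,380,400),(165,220,290,360)):
  Q=P[reg[0]:reg[1],reg[2]:reg[3]].reshape(-1,3)
  A=np.c_[Q[:,:2],np.ones(len(Q))]
  k=np.abs(Q[:,2]-np.median(Q[:,2]))<.02
  c=np.linalg.lstsq(A[k],Q[k,2],rcond=None)[0];print(c[:2].round(3),Q[k].mean(0).round(4))
k=np.concatenate([P[165:330,245:275].reshape(-1,3),P[165:330,380:400].reshape(-1,3)])
c=np.linalg.lstsq(np.c_[k[:,:2],np.ones(len(k))],k[:,2],rcond=None)[0];print("plane",c,"z at 546,205",c@[.546,.205,1])
o=P[134:148,240:390].reshape(-1,3);print("sampler top z",np.median(o[:,2]))
b=P[50:100,250:400].reshape(-1,3);print("bench",np.median(b[:,2]))
s=bot.observe();print(s["position"],s["contact_force"],s["ft_torque"])
r=bot.read_camera("scene");cv2.imwrite("pics/s3.png",cv2.resize(r["img"][120:300,280:500,::-1],None,fx=3.4,fy=3.3,interpolation=cv2.INTER_CUBIC))
E
```

```text
[0.009 0.   ] [0.5188 0.1746 0.161 ]
[ 0.007 -0.013] [0.5275 0.246  0.1609]
[ 0.006 -0.004] [0.4918 0.2141 0.1607]
plane [-0.03977703  0.00524152  0.18129787] z at 546,205 0.16065412212754365
sampler top z 0.06052015891391621
bench 0.0005636227736759702
[0.54560228 0.20694947 0.16624942] [ 0.59883915  0.16654724 -0.42173715] [0.02801784 0.04772545 0.00986047]
```

View pics/s3.png

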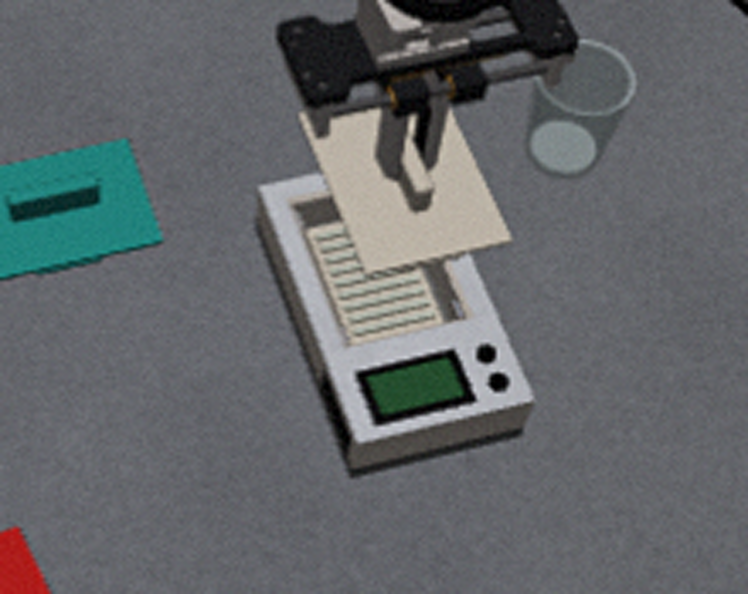

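```bash
python3 - <<'E'
from h import *
r=bot.read_camera("wrist");im=r["img"][110:300,200:440,::-1]
cv2.imwrite("pics/c3.png",cv2.resize(im,None,fx=3.3,fy=3.1,interpolation=cv2.INTER_NEAREST))
P=cloud(r);a=np.radians(-6.75);d=np.array([np.cos(a),np.sin(a)]);n=np.array([-d[1],d[0]])
g=r["img"].astype(float).mean(2)
for row in (170,200,230,260): print(row,P[row,228,2],g[row,222:236].round().astype(int), g[row,405:426].round().astype(int))
print(g[122:164,300].round().astype(int)); print(g[140,224:240].round(),g[140,390:404].round())
E
```

```text
170 0.15985076303383366 [135 160 172 180 181 181 181 181 181 181 180 181 181 181] [177 177 177 177 177 177 177 177 177 177 177 177 177 177 177 175 164 147
 133 127 125]
200 0.15965743334549617 [124 126 126 136 162 176 180 180 180 180 180 180 180 180] [177 177 178 178 177 177 178 177 177 177 177 177 176 172 155 131 123 123
 122 122 123]
230 0.16071600856442275 [121 120 120 122 123 134 156 171 178 179 179 179 179 179] [176 177 177 177 177 177 177 177 177 177 175 164 146 129 124 125 124 125
 125 126 125]
260 0.002839827708398246 [126 124 124 122 123 124 123 121 128 159 174 177 178 178] [177 176 176 176 176 176 175 176 171 155 133 126 127 127 126 127 128 129
 130 129 127]
[124 124 124 124 124 122 121 121 138 166 174 175 175 175 176 175 175 175
 175 175 175 176 175 175 175 175 175 175 175 173 166 160 157 157 149 136
 146 163 174 179 180 180]
[121. 120. 121. 121. 121. 122. 130. 152. 170. 174. 175. 175. 175. 176.
 176. 176.] [173. 173. 172. 172. 171. 171. 170. 164. 143. 126. 121. 120. 122. 122.]
```

View pics/c3.png

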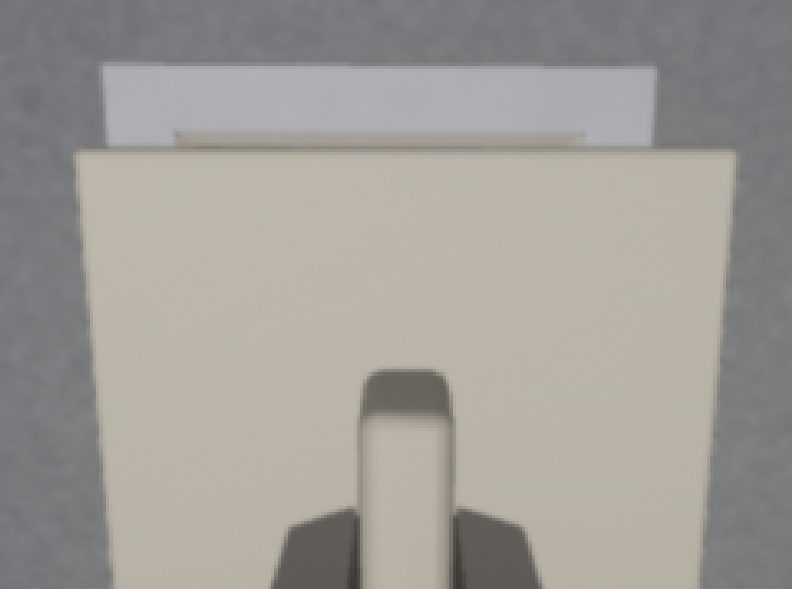

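```bash
python3 - <<'E'
from h import *
r=bot.read_camera("wrist")
a=np.radians(-6.75);d=np.array([np.cos(a),np.sin(a)]);n=np.array([-d[1],d[0]])
f=lambda c,z:(ray(r,c,z)[:,:2]*1000)@np.c_[d,n]
print("axes frame (along d, along n)")
for row,l,q in ((170,222.7,421.7),(200,225.8,419.2),(230,227.9,417),(260,230.8,414.4)):
    p=f([(l,row),(q,row)],.1605);print("cover",p.round(1).tolist(),p[:,1].mean().round(2),(p[1,1]-p[0,1]).round(1))
p=f([(222,157),(423,157)],.1605);print("front",p.round(1),p[:,0].mean()+72)
p=f([(230.8,140),(398,140)],.06);print("sampler",p.round(1),p[:,1].mean())
p=f([(230.8,130.3),(398.5,131)],.06);print("front",p.round(1),p[:,0].mean()+85)
p=f([(253,150),(377,150.5)],.06);print("bevel",p.round(1),p.mean(0)+[69,0])
print("earlier opening",np.array([543.5,203.1])@np.c_[d,n])
print("tool",(bot.observe()["position"][:2]*1000)@np.c_[d,n], d,n)
E
```

```text
axes frame (along d, along n)
cover [[451.7, 217.9], [452.0, 320.6]] 269.22 102.7
cover [[467.5, 218.1], [467.7, 320.6]] 269.33 102.5
cover [[484.0, 217.7], [484.2, 320.8]] 269.26 103.0
cover [[501.6, 217.9], [501.7, 320.7]] 269.29 102.9
front [[445.2 218.1]
 [445.5 320.7]] 517.3241987881073
sampler [[440.4 197.6]
 [440.7 328.1]] 262.8488368555422
front [[433.1 198.2]
 [434.  328. ]] 518.5705602487242
bevel [[448.  214.5]
 [448.6 312.1]] [517.27662764 263.26744421]
earlier opening [515.86086093 265.57377913]
tool [517.6431597  269.89023968] [ 0.99306846 -0.1175374 ] [0.1175374  0.99306846]
```

```bash
python3 -m creep '[{"x":-1,"y":-5,"z":-15,"spin":0,"gripper":1},{"x":-1,"y":0,"z":-15,"spin":0,"gripper":1},{"x":-1,"y":0,"z":-15,"spin":0,"gripper":1},{"x":0,"y":0,"z":-10,"spin":0,"gripper":1},{"x":0,"y":0,"z":0,"spin":0,"gripper":1}]'
python3 - <<'E'
from h import *
from scipy.spatial.transform import Rotation as R
s=bot.observe();print(R.from_quat(s["tool_rot"]).as_matrix().round(4),s["position"])
r=bot.read_camera("wrist");im=r["img"][110:300,180:460,::-1]
cv2.imwrite("pics/c4.png",cv2.resize(im,None,fx=2.8,fy=3.1,interpolation=cv2.INTER_NEAREST))
g=r["img"].astype(float).mean(2)
def edges(v,lo):
    gr=np.convolve(v,[1,1,0,-1,-1],'same')/2
    return [(i+lo,round(gr[i])) for i in range(2,len(v)-2) if abs(gr[i])>10 and abs(gr[i])>=abs(gr[i-1]) and abs(gr[i])>abs(gr[i+1])]
for row in (140,146,150,154,158,162,170,200,230): print(row,edges(g[row,150:490],150))
for col in (240,280,300,340,380,400): print("col",col,edges(g[100:220,col],100))
E
```

```text
t: 9.62
position: [0.5412, 0.2004, 0.1058]
tool_rot: [0.061, 0.998, -0.003, 0.016]
contact_force: [0.0, 0.1, -0.9]
opening: 0.146
[[-0.9921  0.121   0.0322]
 [ 0.1208  0.9926 -0.0074]
 [-0.0329 -0.0034 -0.9995]] [0.54117302 0.20041712 0.10579813]
140 [(217, 52), (430, -40)]
146 [(218, 47), (429, -43)]
150 [(218, 46), (429, -44)]
154 [(218, 47), (428, -40)]
158 [(219, 48), (223, -16), (423, 20), (428, -43)]
162 [(219, 49), (224, 12), (421, -18), (424, 13), (428, -41)]
170 [(220, 46), (420, -14), (423, 10), (427, -47)]
200 [(222, 45), (227, 19), (418, -16), (421, 12), (424, -51)]
230 [(225, 42), (312, -51), (333, 48), (415, -13), (418, 10), (421, -43)]
col 240 [(134, -16), (138, 68), (156, -27), (159, 30)]
col 280 [(135, -18), (138, 65), (156, -26), (159, 28)]
col 300 [(135, -18), (138, 64), (156, -25), (159, 27)]
col 340 [(135, -20), (138, 66), (156, -25), (159, 26)]
col 380 [(135, -14), (138, 60), (156, -24), (159, 26)]
col 400 [(135, -13), (138, 61), (156, -23), (159, 26)]
```

View pics/c4.png

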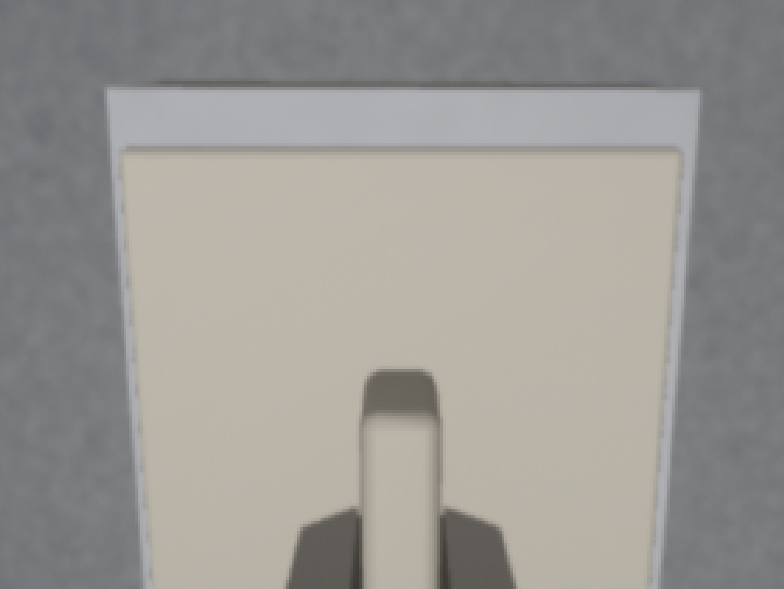

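```bash
python3 - <<'E'
from h import *
r=bot.read_camera("wrist")
a=np.radians(-6.75);d=np.array([np.cos(a),np.sin(a)]);n=np.array([-d[1],d[0]])
f=lambda c,z:(ray(r,c,z)[:,:2]*1000)@np.c_[d,n]
zp=bot.observe()["position"][2]-.0056
for row,l,q in ((170,222.7,421.7),(200,225.8,419.2),(230,227.9,417)):
    p=f([(l,row),(q,row)],zp);print("cover",p.round(1).tolist(),p[:,1].mean().round(2),(p[1,1]-p[0,1]).round(1))
p=f([(222,157.3),(423,157.3)],zp);print("front",p.round(1),p[:,0].mean()+72)
for row,l,q in ((146,218,429.3),(170,219.8,427),(200,222,424.5),(230,224.6,421.5)):
    p=f([(l,row),(q,row)],.06);print("sampler",p.round(1).tolist(),p[:,1].mean().round(2),(p[1,1]-p[0,1]).round(1))
p=f([(217,137.6),(430,138)],.06);print("front",p.round(1),p[:,0].mean()+85)
print("tool",(bot.observe()["position"][:2]*1000)@np.c_[d,n])
E
```

```text
cover [[448.2, 211.1], [448.6, 313.5]] 262.31 102.4
cover [[463.8, 211.3], [464.2, 313.5]] 262.4 102.1
cover [[480.3, 211.0], [480.7, 313.6]] 262.31 102.6
front [[441.8 211.4]
 [442.2 313.6]] 513.9918007851404
sampler [[438.2, 197.7], [438.7, 328.4]] 263.06 130.7
sampler [[452.9, 197.5], [453.4, 328.3]] 262.86 130.8
sampler [[472.1, 197.1], [472.5, 328.3]] 262.7 131.3
sampler [[492.3, 196.9], [492.8, 328.1]] 262.49 131.1
front [[433.2 197.6]
 [434.  328.4]] 518.6036589764445
tool [514.65429474 262.94819727]
```

```bash
python3 -m creep '[{"x":4,"y":0,"z":-3,"spin":0,"gripper":1},{"x":0,"y":0,"z":-4,"spin":0.1,"gripper":1},{"x":0,"y":0,"z":-4,"spin":0,"gripper":1},{"x":0,"y":0,"z":0,"spin":0,"gripper":1},{"x":0,"y":0,"z":0,"spin":0,"gripper":1}]'
cat > m.py <<'E'
from h import *
from scipy.spatial.transform import Rotation as R
s=bot.observe();print(R.from_quat(s["tool_rot"]).as_matrix()[:,1:].round(4).tolist(),s["position"])
r=bot.read_camera("wrist")
g=r["img"].astype(float).mean(2)
def edges(v,lo):
    gr=np.convolve(v,[1,1,0,-1,-1],'same')/2
    return [(i+lo,round(gr[i])) for i in range(2,len(v)-2) if abs(gr[i])>10 and abs(gr[i])>=abs(gr[i-1]) and abs(gr[i])>abs(gr[i+1])]
for row in (142,150,165,180,200,230): print(row,edges(g[row,150:490],150))
for col in (240,300,340,400): print("col",col,edges(g[100:180,col],100))
im=r["img"][110:300,180:460,::-1]
import sys
cv2.imwrite(f"pics/{sys.argv[1]}.png",cv2.resize(im,None,fx=2.8,fy=3.1,interpolation=cv2.INTER_NEAREST))
E
python3 m.py c5
```

```text
t: 10.35
position: [0.5476, 0.2011, 0.0966]
tool_rot: [0.06, 0.998, -0.002, 0.019]
contact_force: [-0.5, -0.1, -1.3]
opening: 0.147
[[0.1189, 0.0374], [0.9929, -0.006], [-0.0015, -0.9993]] [0.54755833 0.20112947 0.0966152 ]
142 [(210, 49), (432, -44)]
150 [(211, 50), (431, -42)]
165 [(212, 49), (221, -11), (224, 15), (421, -16), (424, 14), (430, -43)]
180 [(214, 44), (419, -11), (428, -45)]
200 [(215, 43), (227, 14), (418, -16), (421, 14), (426, -44)]
230 [(218, 47), (312, -51), (333, 48), (415, -13), (418, 11), (423, -46)]
col 240 [(127, 42), (155, -40), (159, 41)]
col 300 [(127, 47), (156, -28), (159, 32)]
col 340 [(127, 45), (156, -29), (159, 31)]
col 400 [(128, 46), (156, -26), (159, 29)]
```

View pics/c5.png

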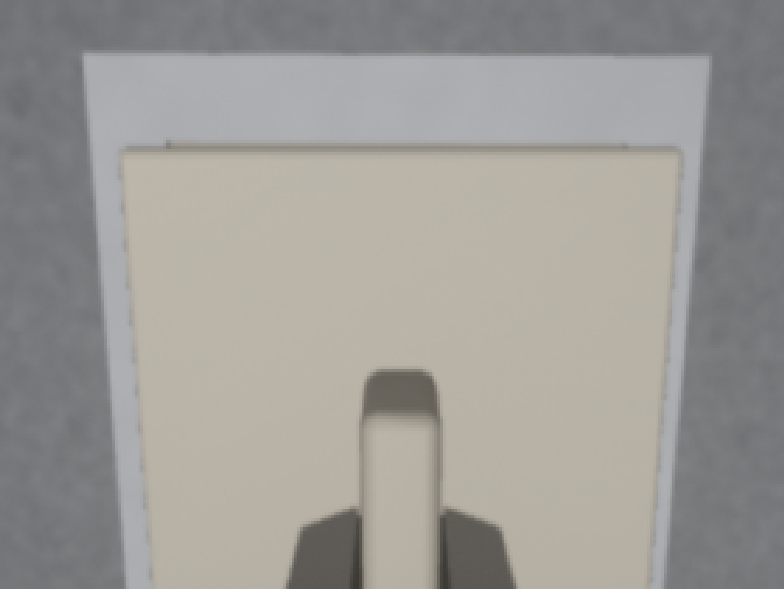

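```bash
cat > f.py <<'E'
from h import *
r=bot.read_camera("wrist")
a=np.radians(-6.75);d=np.array([np.cos(a),np.sin(a)]);n=np.array([-d[1],d[0]])
f=lambda c,z:(ray(r,c,z)[:,:2]*1000)@np.c_[d,n]
zp=bot.observe()["position"][2]-.0056
def cov(front=157.3):
  for dz in (0,-.003):
    p=f([(222.7,170),(421.7,170),(227.9,230),(417,230)],zp+dz);fr=f([(222,front),(423,front)],zp+dz)
    print("cover n",p[:2,1].mean().round(2),p[2:,1].mean().round(2),"w",(p[1,1]-p[0,1]).round(1),"d",(fr[:,0].mean()+72).round(2),"angle",np.degrees((fr[1,0]-fr[0,0])/104).round(2))
def sam(rows,fl,fr_):
  for row,l,q in rows:
    p=f([(l,row),(q,row)],.06);print("sampler n",p[:,1].mean().round(2),"w",(p[1,1]-p[0,1]).round(1))
  p=f([fl,fr_],.06);print("d",p[:,0].mean().round(2)+85,"angle",np.degrees((p[1,0]-p[0,0])/130).round(2))
E
python3 - <<'E'
from f import *
cov();sam([(150,210.7,431.4),(180,213.7,428.2),(200,215.3,426.2),(230,217.8,423.2)],(210,127),(433,128))
p=f([(240,156.5),(404,156.5)],.06);print("bevel",p.round(2))
E
```

```text
cover n 263.49 263.56 w 102.5 d 519.94 angle 0.1
cover n 263.48 263.55 w 104.2 d 520.19 angle 0.11
sampler n 262.74 w 130.8
sampler n 262.62 w 130.5
sampler n 262.46 w 130.7
sampler n 262.23 w 130.8
d 518.64 angle 0.36
bevel [[449.99 214.42]
 [450.17 312.2 ]]
```

```bash
python3 -m creep '[{"x":-1.5,"y":-0.5,"z":0,"spin":-0.3,"gripper":1},{"x":0,"y":0,"z":-2,"spin":0,"gripper":1},{"x":0,"y":0,"z":-2,"spin":0,"gripper":1},{"x":0,"y":0,"z":0,"spin":0,"gripper":1},{"x":0,"y":0,"z":0,"spin":0,"gripper":1}]'; python3 m.py c6
```

```text
t: 11.08
position: [0.5459, 0.2006, 0.0925]
tool_rot: [0.062, 0.998, -0.002, 0.019]
contact_force: [0.4, 1.0, -1.5]
opening: 0.148
[[0.1244, 0.0377], [0.9922, -0.0061], [-0.0014, -0.9993]] [0.54592006 0.20058905 0.09253624]
142 [(208, 45), (434, -42)]
150 [(209, 50), (434, -41)]
165 [(211, 46), (221, -10), (224, 15), (421, -20), (424, 17), (432, -46)]
180 [(212, 48), (419, -11), (431, -46)]
200 [(214, 45), (224, -14), (227, 19), (418, -16), (421, 14), (429, -48)]
230 [(217, 46), (312, -50), (333, 48), (415, -13), (418, 12), (426, -46)]
col 240 [(130, 54), (156, -26), (159, 29)]
col 300 [(130, 52), (156, -25), (159, 27)]
col 340 [(130, 49), (156, -26), (159, 26)]
col 400 [(130, 46), (156, -23), (159, 26)]
```

```bash
python3 - <<'E'
from f import *
cov();sam([(150,209.2,433.7),(165,210.8,432.2),(180,212.2,430.8),(200,214,429),(230,216.8,426)],(208,130),(436,130.2))
E
```

```text
cover n 263.15 263.03 w 102.5 d 518.41 angle 0.42
cover n 263.14 263.02 w 104.2 d 518.66 angle 0.43
sampler n 262.7 w 130.5
sampler n 262.66 w 130.4
sampler n 262.58 w 130.5
sampler n 262.48 w 130.6
sampler n 262.25 w 130.7
d 518.51 angle 0.48
```

```bash
python3 -m creep '[{"x":0,"y":-0.5,"z":-2,"spin":0,"gripper":1},{"x":0,"y":0,"z":-2,"spin":0,"gripper":1},{"x":0,"y":0,"z":-2,"spin":0,"gripper":1},{"x":0,"y":0,"z":-1,"spin":0,"gripper":1},{"x":0,"y":0,"z":0,"spin":0,"gripper":1}]'
```

```text
t: 11.8
position: [0.5459, 0.2, 0.085]
tool_rot: [0.062, 0.998, -0.002, 0.019]
contact_force: [0.2, -1.1, -1.3]
opening: 0.145
```

No contact yet, and the tongues are about 5 mm inside the rim. Continuing down.

```bash
python3 -m creep '[{"x":0,"y":0,"z":-2,"spin":0,"gripper":1},{"x":0,"y":0,"z":-2,"spin":0,"gripper":1},{"x":0,"y":0,"z":-1,"spin":0,"gripper":1},{"x":0,"y":0,"z":0,"spin":0,"gripper":1},{"x":0,"y":0,"z":0,"spin":0,"gripper":1}]'; python3 m.py c7
```

```text
t: 12.42
position: [0.546, 0.1999, 0.08]
tool_rot: [0.062, 0.998, -0.002, 0.019]
contact_force: [0.7, -0.4, -0.4]
opening: 0.145
[[0.1243, 0.0378], [0.9922, -0.0063], [-0.0016, -0.9993]] [0.54597398 0.19993657 0.07997618]
142 [(202, 49), (443, -44)]
150 [(203, 49), (442, -42)]
165 [(205, 46), (221, -12), (224, 18), (421, -19), (424, 16), (440, -44)]
180 [(206, 48), (419, -11), (439, -45)]
200 [(208, 48), (224, -10), (227, 15), (418, -15), (421, 13), (437, -53)]
230 [(211, 43), (312, -51), (333, 48), (415, -13), (418, 11), (434, -44)]
col 240 [(130, 54), (156, -26), (159, 29)]
col 300 [(130, 52), (156, -30), (159, 32)]
col 340 [(130, 48), (156, -29), (159, 31)]
col 400 [(130, 50), (156, -26), (159, 30)]
```

View pics/c7.png

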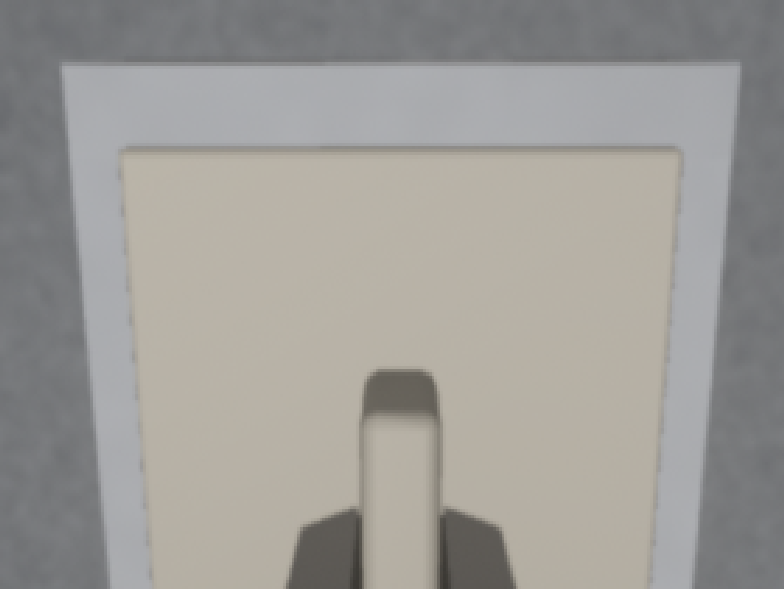

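```bash
python3 -m creep '[{"x":0,"y":0,"z":-1,"spin":0,"gripper":1},{"x":0,"y":0,"z":-1,"spin":0,"gripper":1},{"x":0,"y":0,"z":-1,"spin":0,"gripper":1},{"x":0,"y":0,"z":-1,"spin":0,"gripper":1},{"x":0,"y":0,"z":-1,"spin":0,"gripper":1}]'
```

```text
t: 13.1
position: [0.5466, 0.2, 0.0784]
tool_rot: [0.062, 0.998, -0.002, 0.02]
contact_force: [-1.8, -1.6, 6.8]
opening: 0.15
```

```bash
python3 -m creep '[{"x":0,"y":0,"z":-2,"spin":0,"gripper":1},{"x":0,"y":0,"z":-2,"spin":0,"gripper":1},{"x":0,"y":0,"z":-2.5,"spin":0,"gripper":1},{"x":0,"y":0,"z":-2.5,"spin":0,"gripper":1},{"x":0,"y":0,"z":-2.5,"spin":0,"gripper":1}]'; python3 -c "
from rig import bot;s=bot.observe();print(s['ft_torque'],s['contact_force'])"
```

```text
t: 13.72
position: [0.5467, 0.2001, 0.0766]
tool_rot: [0.062, 0.998, -0.001, 0.023]
contact_force: [-4.4, -0.6, 14.6]
opening: 0.145
[-0.2849177   0.93314216 -0.04714777] [-4.43124508 -0.60548083 14.63752873]
```

```bash
python3 -m creep '[{"x":-0.5,"y":0,"z":-3,"spin":0,"gripper":1},{"x":-0.5,"y":0,"z":-3,"spin":0,"gripper":1},{"x":-0.5,"y":0,"z":-3.5,"spin":0,"gripper":1},{"x":-0.5,"y":0,"z":-3.5,"spin":0,"gripper":1},{"x":0,"y":0,"z":0,"spin":0,"gripper":1}]'; python3 m.py c8;python3 -c "
from rig import bot;s=bot.observe();print(s['ft_torque'],s['contact_force'])"
```

```text
t: 14.35
position: [0.5468, 0.2001, 0.0706]
tool_rot: [0.062, 0.998, -0.001, 0.027]
contact_force: [1.5, 0.9, -2.0]
opening: 0.147
[[0.1233, 0.0546], [0.9924, -0.0044], [0.0023, -0.9985]] [0.54682065 0.20007545 0.07056092]
142 [(195, 45), (449, -42)]
150 [(196, 46), (448, -40)]
165 [(197, 48), (223, 13), (422, -17), (425, 15), (446, -42)]
180 [(199, 48), (221, -13), (224, 17), (420, -14), (423, 12), (445, -45)]
200 [(201, 44), (223, -15), (226, 18), (418, -12), (442, -47)]
230 [(205, 41), (226, -11), (229, 13), (311, -53), (333, 54), (416, -11), (439, -44)]
col 240 [(125, -18), (128, 67), (155, -32), (158, 33)]
col 300 [(125, -15), (128, 65), (155, -29), (158, 30)]
col 340 [(125, -14), (128, 63), (155, -29), (158, 28)]
col 400 [(125, -16), (128, 62), (155, -26), (158, 28)]
[-0.08625087  0.11850576 -0.02948075] [ 1.46746699 -0.72949388  0.27253796]
```

View pics/c8.png

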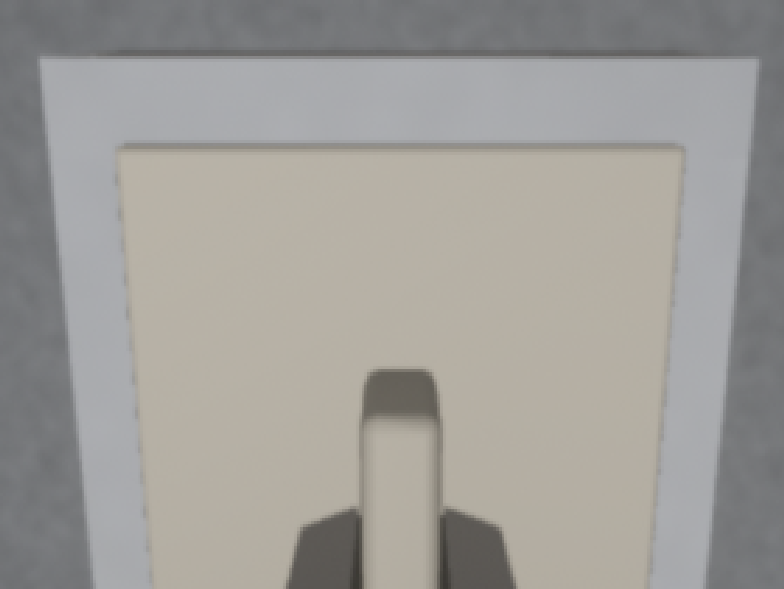

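It dropped about 8 mm to the home height and the force went away. I'll release, back off and inspect.

```bash
python3 -m creep '[{"x":0,"y":0,"z":-2,"spin":0,"gripper":1},{"x":0,"y":0,"z":-2,"spin":0,"gripper":1},{"x":0,"y":0,"z":-2,"spin":0,"gripper":1},{"x":0,"y":0,"z":0,"spin":0,"gripper":1},{"x":0,"y":0,"z":0,"spin":0,"gripper":-0.4}]'
python3 -m creep '[{"x":0,"y":0,"z":0,"spin":0,"gripper":-0.2},{"x":0,"y":0,"z":0,"spin":0,"gripper":-0.2},{"x":0,"y":0,"z":0,"spin":0,"gripper":-0.2},{"x":0,"y":0,"z":0,"spin":0,"gripper":-0.2},{"x":0,"y":0,"z":0,"spin":0,"gripper":-0.2}]'
python3 -m creep '[{"x":0,"y":0,"z":10,"spin":0,"gripper":-0.2},{"x":0,"y":0,"z":25,"spin":0,"gripper":-0.2},{"x":0,"y":0,"z":40,"spin":0,"gripper":-0.2},{"x":0,"y":0,"z":40,"spin":0,"gripper":-0.2},{"x":0,"y":0,"z":20,"spin":0,"gripper":-0.2}]'
python3 -m creep '[{"x":0,"y":0,"z":20,"spin":0,"gripper":1},{"x":0,"y":0,"z":0,"spin":0,"gripper":1},{"x":0,"y":0,"z":0,"spin":0,"gripper":1},{"x":0,"y":0,"z":0,"spin":0,"gripper":1},{"x":0,"y":0,"z":0,"spin":0,"gripper":1}]'
python3 - <<'E'
from h import *
r=bot.read_camera("wrist");cv2.imwrite("pics/w9.png",r["img"][:,:,::-1])
E
```

```text
t: 15.02
position: [0.5466, 0.2002, 0.0702]
tool_rot: [0.062, 0.998, -0.0, 0.028]
contact_force: [-0.9, -0.2, -0.8]
opening: 0.216
t: 15.65
position: [0.546, 0.2004, 0.0692]
tool_rot: [0.062, 0.998, -0.0, 0.027]
contact_force: [-0.1, -0.0, -0.1]
opening: 0.598
t: 16.27
position: [0.5447, 0.2, 0.2092]
tool_rot: [0.062, 0.998, -0.001, 0.026]
contact_force: [1.1, -0.6, -0.2]
opening: 0.597
t: 16.9
position: [0.5444, 0.2, 0.2314]
tool_rot: [0.062, 0.998, -0.0, 0.027]
contact_force: [0.5, 0.5, 0.3]
opening: 0.106
```

View pics/w9.png

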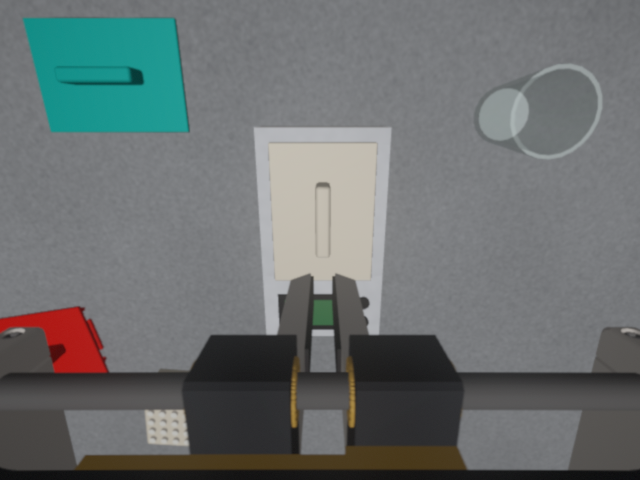

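The cover lies centred on the sampler, with its plate at (268–377, 142–281). Next I'll measure the plate height against the rim along each edge.

```bash
cat > z.py <<'E'
from h import *
Ps=[]
for _ in range(4):
    r=bot.read_camera("wrist");Ps.append(cloud(r))
P=np.median(Ps,0);Q=P.reshape(-1,3)
a=np.radians(-7.1);d=np.array([np.cos(a),np.sin(a)]);n=np.array([-d[1],d[0]])
o=np.array([.5445,.2005]);L=np.c_[(Q[:,:2]-o)@d,(Q[:,:2]-o)@n]*1000
def z(x0,x1,y0,y1):
    k=(L[:,0]>x0)&(L[:,0]<x1)&(L[:,1]>y0)&(L[:,1]<y1)&(Q[:,2]>.03);return (np.median(Q[k,2])*1000).round(2),k.sum()
print("plate -x",z(-68,-58,-45,45),"+x",z(55,67,-45,45),"+y",z(-60,55,40,49),"-y",z(-60,55,-49,-40))
print("rim -x",z(-83,-75,-50,50),"+y",z(-70,55,56,63),"-y",z(-70,55,-63,-56),"+x",z(75,85,-60,60))
for c in [(-65,-47),(-65,47),(64,-47),(64,47)]: print("corner",c,z(c[0]-5,c[0]+5,c[1]-4,c[1]+4))
E
python3 z.py; python3 - <<'E'
from h import *
r=bot.read_camera("wrist");cv2.imwrite("pics/c9.png",cv2.resize(r["img"][115:315,240:410,::-1],None,fx=4,fy=3,interpolation=cv2.INTER_CUBIC))
r=bot.read_camera("scene");cv2.imwrite("pics/s9.png",cv2.resize(r["img"][130:290,320:480,::-1],None,fx=3.7,fy=3.7,interpolation=cv2.INTER_CUBIC))
E
```

```text
plate -x (np.float64(65.5), np.int64(1024)) +x (np.float64(65.53), np.int64(948)) +y (np.float64(344.0), np.int64(3060)) -y (np.float64(344.85), np.int64(3754))
rim -x (np.float64(60.5), np.int64(945)) +y (np.float64(342.58), np.int64(2082)) -y (np.float64(342.74), np.int64(2204)) +x (np.float64(60.56), np.int64(455))
corner (-65, -47) (np.float64(65.5), np.int64(88))
corner (-65, 47) (np.float64(65.42), np.int64(88))
corner (64, -47) (np.float64(65.46), np.int64(63))
corner (64, 47) (np.float64(65.32), np.int64(62))
```

View pics/c9.png

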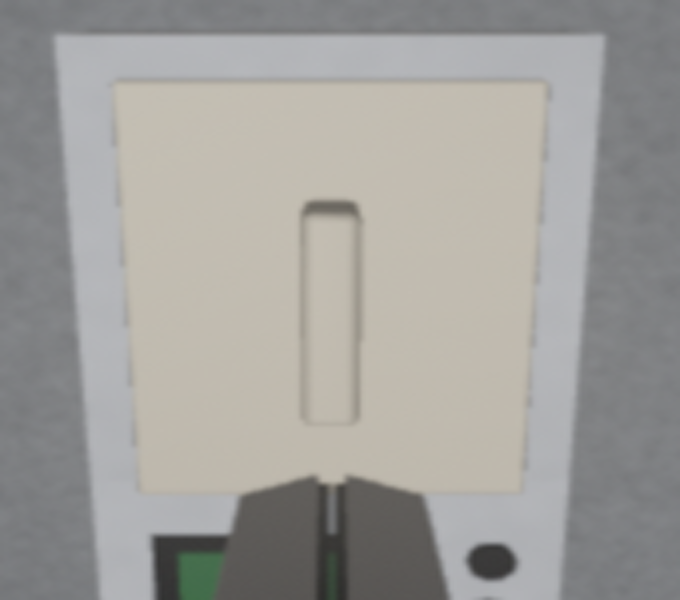

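View pics/s9.png

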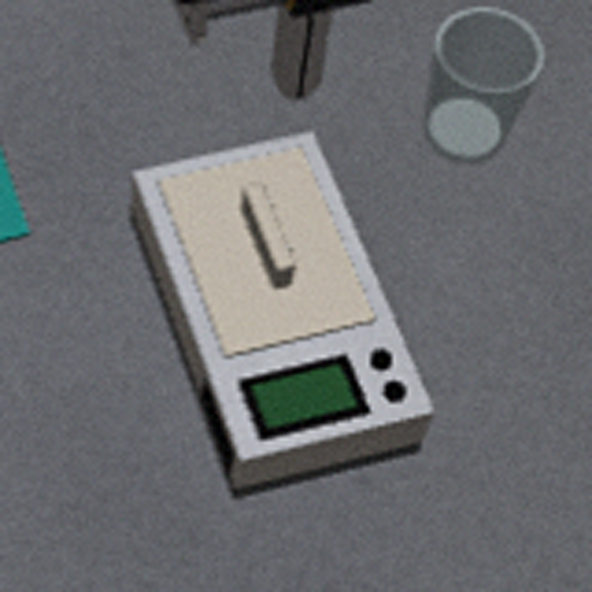

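All four corners stand 4.8–5.0 mm above the rim, which is fully home and flat. The ±y strip medians are spoiled by missing depth, but the corners cover those edges. The arm is clear, so I'm handing in.

```bash
python3 - <<'E'
from rig import bot
bot.job_done();print(bot.observe()["t"])
E
```

```text
the job is handed in; nothing more can be done
the job is handed in; nothing more can be done
```

The white cover is back on the air sampler's opening and lies flat on the rim. I handed the job in at roughly 17.5 s.

I picked the white cover up by its grip bar, aligned it over the opening with the wrist camera and lowered it onto the clips. I then pressed it down at the grip. The last force reading before it gave was about 15 N. It dropped about 8 mm to its home height and the force went away.

**Last checks:**
- **Seating:** the plate top is 65.3–65.5 mm high at all four corners, against a rim measured at 60.5 mm. That is the expected 5 mm, within 0.2 mm.
- **Position:** the cover sits centred in the wrist picture, and the scene picture shows it flat. The gripper was open and more than 150 mm clear.
- **One check failed:** the separate depth averages along the two long edges were unusable because of missing depth readings. The corner readings cover those edges instead.
- **Not measured:** I did not re-measure the other things on the bench, but no move went near them.

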